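Whetstone back into the propped bench chest

TASK

Put the whetstone away in the bench chest: lift the lid by its pull until the notched stay drops over the peg and holds the lid open by itself, then lay the stone gently in the empty ribbed recess in the till. Then lift the stay's notch off the peg by its handle and let the lid down with it, not letting it fall, until it is fully shut; leave the sanding block where it is.

Things in the scene. Friction and masses are not known exactly. Their poses are not given: they have to be found in the camera images.
- chest: the bench chest: dark wood, fixed to the table, 210 mm deep (x), 280 wide (y), 110 high to the rim, hinged lid on top, drawer front with two small knobs below. Origin: centre of its underside. Axes: x from its front (towards the robot) to the hinged rear, y to its left, z up; turned up to 14 degrees. Walls 8 mm. In the till under the lid a leather pad and three collets are fixed.
- stone_center (a point): centre of the loose whetstone: a plain worn grey bar, 32 mm (its x) by 68 mm (its y) by 27 mm high (its z, up), flat on the table; about 0.16 kg. Grasp it across the 32 mm. The point has the stone's axes.
- stone_recess (a point): centre of the empty recess, on the till's floor (66 mm above the table, 44 below the rim); chest's axes. Inside it is 75 mm along x and 40 mm along y, framed by wooden ribs 6 mm thick and 8 mm high: the stone lies in it with its length along the chest's x, either way round. It is 148 mm in front of the hinge line, 54 mm behind the inner front wall, 45 mm left of the chest's middle.
- lid (a joint): angle of the lid, rad: 0 shut, growing as its front rises; stop at 1.40. The lid is 10 mm thick, 0.32 kg, and reaches 213 mm forward of its hinge on the rear rim. Unpropped it falls shut from any angle (light damping). Raised beyond about 1.28 it lets the stay's notch drop over the peg by gravity; lowered again it rests on the stay at about 1.19.
- lid_hinge (a point): middle of the lid's hinge line, which runs along the chest's y at the rear rim, 110 mm above the table. The point turns with the lid: with the lid shut its axes are the chest's; opening turns its -x direction (hinge to front edge) upwards.
- lid_pull (a point): centre of the pull on the middle of the lid's front edge: a dark steel barrel 20 mm in diameter, 28 mm long along y, with flat ends, on a 12 mm wide neck; 236 mm forward of the hinge line and 6 mm above it (lid shut), its centre 23 mm ahead of the lid's edge. Grip it across its flat ends (along y), so that it can turn between the fingers. Turns with the lid.
- stay (a joint): angle of the stay relative to the lid about its pivot, rad: 0 with the lid shut and the bar at rest on the peg, about -1.64 when propped; negative as the free end swings down away from the lid. It swings freely under its own weight (0.13 kg with the handle).
- stay_pivot (a point): pivot of the stay on the lid's right (-y) edge, 149 mm right of the chest's middle, 60 mm forward of the hinge line and 4 mm above it (lid shut). Stay's axes: -x along the bar to its free end, y as the chest's, z to the bar's upper edge. Shut, the bar dips 0.25 rad below level to the front, its lower edge on the peg, along which it slides as the lid turns.
- stay_peg (a point): centre of the steel peg fixed on the chest's right side: 10 mm in diameter, along y, 105 mm forward of the hinge line, 22 mm below it. The stay is a bar 6 mm thick, 156 mm from pivot to end, edges 9 mm above and below its axis, the hooked end 17 mm below; the notch in its lower edge is 10 mm deep, 112 to 136 mm from the pivot. Propped, the peg bears on the notch's end nearer the pivot.
- stay_handle (a point): centre of the stay's handle: a black round grip 17 mm in diameter at the bar's free end, standing out to the chest's right (-y) (64 mm long; the point is 38 mm outside the bar's mid-plane, 47 mm outside the chest's side), at -146, -38, -4 mm from stay_pivot in the stay's axes. Moving it in the chest's x-z plane moves the stay and with it the lid. Stay's axes.
- sanding_block: a loose brown sanding block, 52 by 92 by 32 mm, on the table; origin at the centre of its underside; to be left alone.
Mind the look-alikes: they are no part of the job. Of the things like the part that bears stone_center, leave any that is black or red; of the rest the larger one is meant.

How it is judged:
By the outcome, as a careful person would: the job done as asked, in the order asked, and still so for the second after the job is handed in, with the robot touching nothing.
It also fails if it takes over 72 s, if anything falls off the work surface, if the arm or the gripper's body presses on something with over 40 N, if the wrist force passes 120 N, or if a joint passes its speed limit or range.

ROBOT

A 6-joint arm with a two-finger parallel gripper is mounted at the origin on a cart in front of the work surface, level with it; the furniture and walls round the work are solid. World frame = base frame: x ahead of the robot, y to its left, z up, the work surface at z = 0. Lengths are in mm, angles in degrees, forces in N, time in s.
With the tool pointing down it reaches from about 300 to 850 mm from the base axis. Payload 4.2 kg.
Tool frame: the origin (TCP) lies between the finger pads; the fingertips stand 11 mm ahead of it and the grasp point (between the pads) lies 8 mm behind it (env.tips_ahead is the distance from the TCP to the fingertips, in mm); z points along the fingers, y is the line along which they close (so a half turn about z gives the same grasp; the last joint's range is limited). The gripper opens to 91 mm and grips with 3 to 60 N. Pads are 32 mm wide; open, the fingers measure 118 mm over their backs; the gripper's body (76 mm by 178 mm) begins 60 mm behind the grasp point.
Start: joints at [-74.026, 18.312, 89.639, -0, 72.044, -1.146], TCP at [169.268, -549.537, 224.976] pointing down, gripper open.
Joint ranges: [-177.97, 177.97], [-48.28, 115.42], [12.27, 149.76], [-77.06, 257.06], [2.81, 150.46], [-146.56, 146.56]. Speed limits (degrees/s): [147.25, 147.25, 180, 180, 180, 180].

INTERFACE

Orientations are given as [roll, pitch, yaw] about the fixed x, y, z axes, in that order (R = Rz(yaw) Ry(pitch) Rx(roll)).
In Python, from workcell import env, cams gives the robot as it stands.
- The arm moves only by the tool step_arm, never from a script. Its arguments are lists of equal length, an entry for each row: "linear": the shift along the tool's x, y, z in units of 30 cm (1.0 is 30 cm), a list of three; "turn": the turn about the tool's z in units of 360 degrees (1.0 is 360 degrees). In form: {"linear": [[tx, ty, tz], ...], "turn": [turn, ...]}. A call has 1 to 20 rows; each row is the pose to reach, as a shift and turn from the pose commanded when the call began, along the tool's axes at that moment, turning the shorter way round; what a row does not reach only later rows make up. A row lasts 1/8 s, in which the tool goes at most 62.5 mm and 10.7 degrees, less where a joint would pass 70% of its speed; a pose out of reach is approached as far as the arm can. A call with a number of a shift or a turn outside -1 to 1 is refused whole. A call with a gripper value outside its range is refused whole. "fingers" is the closure, from -1 (fully open) to 1 (shut), so that 0 is half open, set as the call begins (left out, the last holds). The fingers move at their own pace and stop on an object; "force" is the grip in N (left out, the last holds). Time passes only in rows, so rows that repeat a pose let the fingers close. It gives the time, the measured TCP pose, the force, the opening and the grip force at its end, in the units of the state.
- env.state(): the state, without advancing time (a new reading comes with each control period).
- cams.grab_frame(name): name is "scene" or "top" or "wrist"; returns a dict with "color" (400x640x3 uint8, blue, green, red), "fx", "fy", "cx", "cy" (pixels), "dist" ([k1, k2, p1, p2, k3] as OpenCV has them; the pictures are not rectified), "extrinsics" (4x4, takes a point from camera to world coordinates); the wrist camera has in their place "tool_from_camera" (4x4, takes a point from camera to tool coordinates, whose origin is the TCP and whose axes are the flange's). Camera axes: x right, y down, z forward; pixel columns grow to the right and rows downward; lengths in mm; the calibration is good to about 2 mm. A picture is of the moment at which its call begins: read the wrist's pose just before it. There is no depth.
- env.job_done(): hands the job in; it is judged then, once.
The state is a dict: "time_s": time; "qpos": joint angles; "qvel": joint speeds; "effort": joint torques, N m; "ee_pos": TCP position; "ee_rot": TCP orientation; "force": force on the tool from outside, world axes, zero at the start; "torque": the same for the moment, N m; "gripper_width": finger opening in mm; "gripper_force": force on a finger pad.
Only numpy, scipy, OpenCV 4.12 (cv2) and the standard library are available. Lean on these libraries where they do the work, as an engineer would, in place of code of your own. Each camera call takes 0.05 s, during which the arm holds its last target. There are 200 camera calls.

## Working session

There is one attempt and no reset: what is moved stays moved. The work goes in short steps, Python scripts to look and compute and a tool call to move; the robot and the scene stay as the last step left them, time stands still between calls to the robot, and variables do not carry over. Pictures are saved under pics/ and viewed, at most 10 in all, crops included, and the job is handed in when it is done.

Besides the shell and the picture viewer there is one more tool, called as a command line: name --pt "numbers of a row" for each row, then --argument value for the rest. step_arm: Moves the arm, as the interface text tells. Its arguments: {"type":"object","properties":{"linear":{"type":"array"},"turn":{"type":"array"},"fingers":{"type":"number"},"force":{"type":"number"}},"required":["linear","turn"]}

```bash
ls; mkdir -p pics
python3 - <<'E'
from workcell import env,cams
import cv2,numpy as np
s=env.state();print({k:s[k] for k in('time_s','ee_pos','ee_rot','gripper_width')})
for n in('scene','top'):
    f=cams.grab_frame(n);cv2.imwrite(f'pics/{n}0.png',f['color']);np.save(f'pics/{n}0.npy',f,allow_pickle=True)
    print(n,f['fx'],f['fy'],f['cx'],f['cy'],f['dist'],np.round(f['extrinsics'],3).tolist())
E
```

```text
pics
{'time_s': 0.0, 'ee_pos': array([ 169.16213195, -549.03967476,  224.11586109]), 'ee_rot': array([-1.79896966e+02, -3.64928062e-03,  1.71206788e+01]), 'gripper_width': 91.3699003045151}
scene 381.626347158654 381.626347158654 317.2631027086306 199.67677410575968 [-0.02423508  0.          0.          0.          0.        ] [[0.856, -0.308, 0.416, 121.13], [-0.517, -0.497, 0.697, -808.424], [-0.008, -0.812, -0.584, 668.962], [0.0, 0.0, 0.0, 1.0]]
top 379.91679620835555 379.91679620835555 323.25041678829757 200.30207713007772 [-0.06886417  0.          0.          0.          0.        ] [[0.023, -0.989, 0.146, 411.787], [-1.0, -0.025, -0.017, -98.041], [0.02, -0.145, -0.989, 1170.332], [0.0, 0.0, 0.0, 1.0]]
```

View pics/scene0.png

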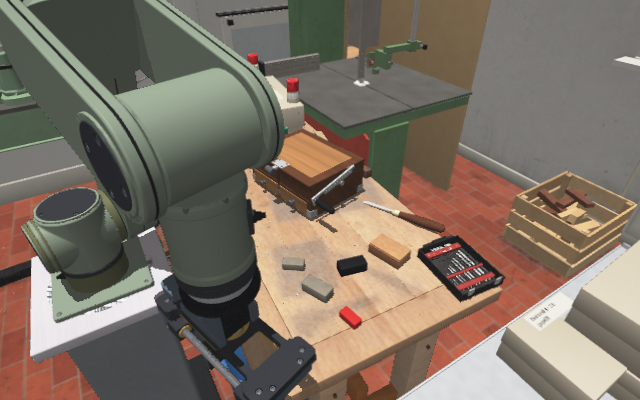

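View pics/top0.png

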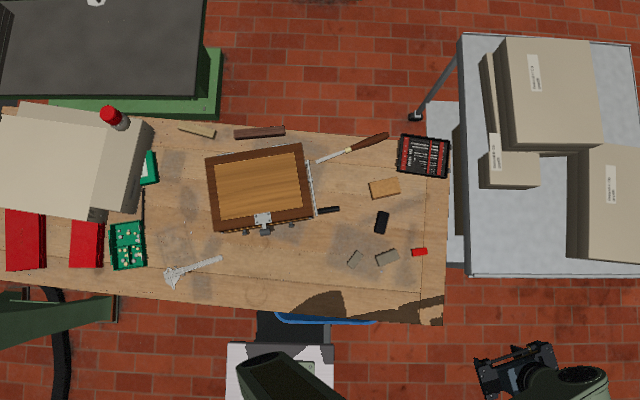

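Top view: the bar-like candidates are grey small (355,258), grey larger (387,257), black (382,222) and red (419,252). The sanding block is at (384,187). The lid corners are about (205,158), (302,143), (313,214) and (212,232), the pull is at (264,230) and the stay handle at (328,210). I choose the grey bar at (387,257), and check it in a crop.

```bash
cat > h.py <<'E'
import numpy as np,cv2
from scipy.spatial.transform import Rotation as Rn
def K(f): return np.array([[f['fx'],0,f['cx']],[0,f['fy'],f['cy']],[0,0,1.]])
def ray(f,uv,T=None):
    T=f['extrinsics'] if T is None else T
    p=cv2.undistortPoints(np.array(uv,float).reshape(-1,1,2),K(f),np.array(f['dist'])).reshape(-1,2)
    d=np.c_[p,np.ones(len(p))]@T[:3,:3].T
    return T[:3,3],d
def plane(f,uv,z,T=None):
    o,d=ray(f,uv,T); return o+d*((z-o[2])/d[:,2])[:,None]
def proj(f,P,T=None):
    T=f['extrinsics'] if T is None else T
    W=np.linalg.inv(T); return cv2.projectPoints(np.array(P,float).reshape(-1,1,3),cv2.Rodrigues(W[:3,:3])[0],W[:3,3],K(f),np.array(f['dist']))[0].reshape(-1,2)
def toolT(s):
    T=np.eye(4);T[:3,:3]=Rn.from_euler('xyz',s['ee_rot'],degrees=True).as_matrix();T[:3,3]=s['ee_pos'];return T
def goal(s,P,yaw=None):
    "units for step_arm to reach world P (mm)"
    T=toolT(s);return np.round(T[:3,:3].T@(np.array(P)-T[:3,3])/300,4)
E
python3 - <<'E'
from h import *
f=np.load('pics/top0.npy',allow_pickle=True).item();c=f['color']
hsv=cv2.cvtColor(c,cv2.COLOR_BGR2HSV)
cr=c[120:280,195:435]
cv2.imwrite('pics/crop0.png',cv2.resize(cr,None,fx=3.3,fy=3.3,interpolation=cv2.INTER_CUBIC))
for n,u,v in(('small',355,258),('big',387,257),('wood',384,187)):
    print(n,hsv[v,u])
m=((hsv[...,1]<70)&(hsv[...,2]>60)).astype(np.uint8)
m2=np.zeros_like(m);m2[240:275,340:405]=m[240:275,340:405]
for ct in cv2.findContours(m2,0,1)[0]:
    if cv2.contourArea(ct)>40:
        P=plane(f,ct.reshape(-1,2),27)[:,:2];r=cv2.minAreaRect(P.astype(np.float32));print('grey',cv2.minAreaRect(ct),r)
print('lid',plane(f,[(205,158),(302,143),(313,214),(212,232)],120).round())
print('pull',plane(f,[(264,232)],116).round(),'handle',plane(f,[(318,211),(339,208)],65).round())
E
```

```text
small [ 21  55 120]
big [ 19  52 122]
wood [ 16 136 163]
grey ((387.137939453125, 257.34478759765625), (11.141719818115234, 21.912050247192383), 68.1985855102539) ((412.7104187011719, -313.092529296875), (32.951934814453125, 66.40059661865234), 22.55339241027832)
grey ((356.9223937988281, 258.1810302734375), (26.26129150390625, 21.928178787231445), 23.198591232299805) ((408.5629577636719, -221.9583740234375), (78.32632446289062, 65.30043029785156), 68.19061279296875)
lid [[680. 223. 120.]
 [731. -52. 120.]
 [528. -88. 120.]
 [470. 189. 120.]]
pull [[474.  46. 116.]] handle [[ 543. -102.   65.]
 [ 553. -164.   65.]]
```

View pics/crop0.png

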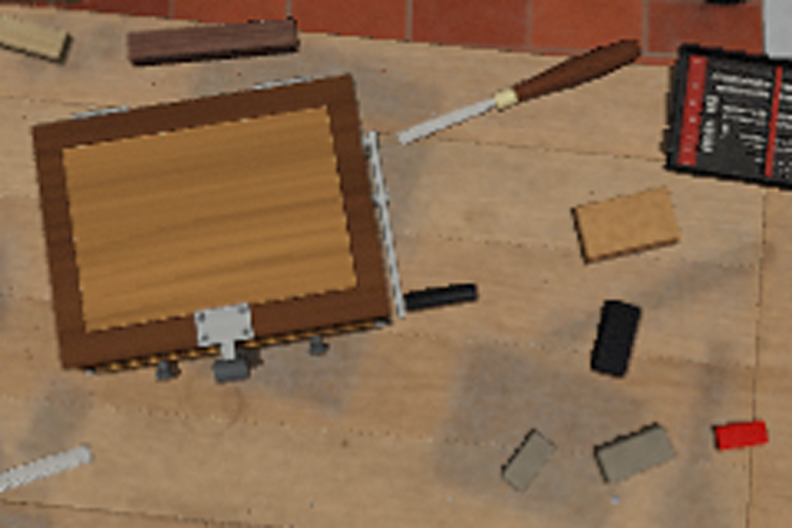

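The crop confirms it: the larger plain grey bar at (387,257) is the stone, and the small grey one at (355,258) is the look-alike. The stay bar and its black handle are on the chest's right, with the pull at the front middle. I'll go over the pull next.

step_arm --pt "0.1 -0.1 -0.1" --pt "0.2 -0.2 -0.2" --pt "0.35 -0.35 -0.2" --pt "0.5 -0.5 -0.2" --pt "0.65 -0.65 -0.2" --pt "0.8 -0.8 -0.2" --pt "0.8 -0.8 -0.2" --turn '[0.0186,0.0186,0.0186,0.0186,0.0186,0.0186,0.0186]'

```text
time_s: 0.98
ee_pos: [328.9, -246.3, 284.9]
ee_rot: [-180.0, -0.0, 10.8]
force: [0.3, -0.1, -0.2]
gripper_width: 91.2
gripper_force: 0.0
```

Run:
```python
from h import *
from workcell import env,cams
s=env.state();f=cams.grab_frame('wrist');print(s['time_s'],s['ee_pos'],s['ee_rot'],s['qpos'])
print(f['fx'],f['cx'],f['cy'],np.round(f['tool_from_camera'],2).tolist())
print(goal(s,(455,42,284)),'yaw',10.4)
```

```text
0.975 [ 328.94402811 -246.30833916  284.87039708] [-1.79952080e+02 -1.60250193e-02  1.07781468e+01] [-3.84632461e+01  1.11427932e+00  1.02472543e+02  4.46693392e-02
  7.64390173e+01  4.07481164e+01]
358.6365058987732 321.3895171649291 198.6381533013246 [[0.0, -0.96, -0.28, 78.36], [1.0, 0.0, 0.0, -0.56], [-0.0, -0.28, 0.96, -160.21], [0.0, 0.0, 0.0, 1.0]]
[ 0.5925 -0.8655  0.0038] yaw 10.4
```

step_arm --pt "0.12 -0.14 -0.05" --pt "0.25 -0.28 -0.1" --pt "0.37 -0.42 -0.15" --pt "0.5 -0.56 -0.15" --pt "0.62 -0.7 -0.15" --pt "0.74 -0.85 -0.15" --pt "0.74 -0.85 -0.15" --pt "0.74 -0.85 -0.15" --turn '[0,0,0,0,0,0,0,0]'

```text
time_s: 2.02
ee_pos: [500.2, 40.0, 329.4]
ee_rot: [179.9, 0.1, 10.4]
force: [-0.2, 0.2, 0.7]
gripper_width: 91.1
gripper_force: 0.0
```

Run:
```python
from h import *
from workcell import env,cams
s=env.state();f=cams.grab_frame('wrist');print(s['time_s'],s['ee_pos'],s['ee_rot'])
f['T']=toolT(s)@f['tool_from_camera'];f['s']=s;np.save('pics/w1.npy',f,allow_pickle=True);cv2.imwrite('pics/w1.png',f['color'])
```

```text
2.025 [500.17825184  39.97721674 329.39837563] [1.79947624e+02 8.71711477e-02 1.03545238e+01]
```

View pics/w1.png

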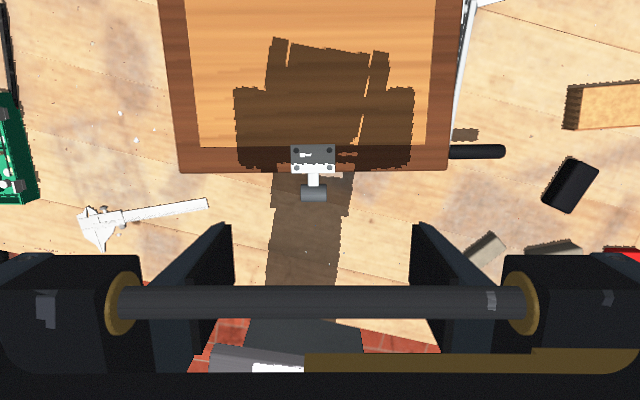

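The wrist picture shows the lid's front edge from (180,172) to (447,169), its side edges running up to (158,0) and (467,0), and the pull barrel at (313,193). The handle lies at about (478,152).

Run:
```python
from h import *
f=np.load('pics/w1.npy',allow_pickle=True).item();T=f['T']
P=plane(f,[(180,172.5),(447,169.5),(158,0),(466,0)],120,T);print(P.round(1))
a=lambda v:np.degrees(np.arctan2(v[1],v[0]))
print('yaws',a(P[0]-P[1])-90,a(P[2]-P[0]),a(P[3]-P[1]))
print('pull',plane(f,[(313.5,192.5)],120,T).round(1),'width',np.linalg.norm(np.diff(plane(f,[(301,192),(326.5,192)],116,T),axis=0)))
print('handle',plane(f,[(450,152),(506,151)],82,T).round(1))
print('frontlen',np.linalg.norm(P[0]-P[1]))
h=cv2.cvtColor(f['color'],cv2.COLOR_BGR2HSV)
```

```text
[[472.8 185.8 120. ]
 [526.2 -88.5 120. ]
 [630.9 216.3 120. ]
 [681.9 -61.3 120. ]]
yaws 11.008692321009079 10.910847908351581 9.924409029212692
pull [[476.6  44.6 120. ]] width 27.51194548478478
handle [[ 541.1 -101.    82. ]
 [ 553.4 -162.8   82. ]]
frontlen 279.48695450502555
```

step_arm --pt "-0.073 -0.028 0.12" --pt "-0.073 -0.028 0.28" --pt "-0.073 -0.028 0.44" --pt "-0.073 -0.028 0.58" --pt "-0.073 -0.028 0.67" --pt "-0.073 -0.028 0.711" --pt "-0.073 -0.028 0.711" --turn '[-0.001,-0.001,-0.001,-0.001,-0.001,-0.001,-0.001]'

```text
time_s: 2.95
ee_pos: [477.0, 44.8, 116.7]
ee_rot: [180.0, 0.0, 10.7]
force: [0.3, 0.4, 0.3]
gripper_width: 91.3
gripper_force: 0.0
```

step_arm --pt "0 0 0" --pt "0 0 0" --pt "0 0 0" --pt "0 0 0" --pt "0 0 0" --pt "0 0 0" --pt "0 0 0" --pt "0 0 0" --turn '[0,0,0,0,0,0,0,0]' --fingers 1 --force 20

```text
time_s: 3.95
ee_pos: [477.3, 44.7, 116.6]
ee_rot: [179.9, 0.0, 10.8]
force: [0.5, -4.7, -1.0]
gripper_width: 28.2
gripper_force: 20.0
```

Run:
```python
import numpy as np
# pull path in chest (x,z) relative to start, units: tool x ~ chest x, tool z = down
p=lambda t:np.array([-236*np.cos(t)+6*np.sin(t),236*np.sin(t)+6*np.cos(t)])
for t in list(np.linspace(0,1.33,20))+[1.19,1.15]:
    d=(p(t)-p(0))/300; print(round(t,2),[round(d[0],3),0,round(-d[1],3)])
d0=p(1.33)
for t in (1.3,1.26,1.22,1.19,1.18): d=(p(t)-d0)/300; print(t,d.round(3))
```

```text
0.0 [np.float64(0.0), 0, np.float64(-0.0)]
0.07 [np.float64(0.003), 0, np.float64(-0.055)]
0.14 [np.float64(0.01), 0, np.float64(-0.11)]
0.21 [np.float64(0.021), 0, np.float64(-0.164)]
0.28 [np.float64(0.036), 0, np.float64(-0.217)]
0.35 [np.float64(0.055), 0, np.float64(-0.269)]
0.42 [np.float64(0.077), 0, np.float64(-0.319)]
0.49 [np.float64(0.102), 0, np.float64(-0.368)]
0.56 [np.float64(0.131), 0, np.float64(-0.415)]
0.63 [np.float64(0.163), 0, np.float64(-0.46)]
0.7 [np.float64(0.198), 0, np.float64(-0.502)]
0.77 [np.float64(0.236), 0, np.float64(-0.542)]
0.84 [np.float64(0.276), 0, np.float64(-0.579)]
0.91 [np.float64(0.32), 0, np.float64(-0.613)]
0.98 [np.float64(0.365), 0, np.float64(-0.644)]
1.05 [np.float64(0.413), 0, np.float64(-0.672)]
1.12 [np.float64(0.462), 0, np.float64(-0.697)]
1.19 [np.float64(0.513), 0, np.float64(-0.718)]
1.26 [np.float64(0.565), 0, np.float64(-0.735)]
1.33 [np.float64(0.618), 0, np.float64(-0.749)]
1.19 [np.float64(0.513), 0, np.float64(-0.718)]
1.15 [np.float64(0.484), 0, np.float64(-0.706)]
1.3 [-0.023 -0.005]
1.26 [-0.053 -0.014]
1.22 [-0.083 -0.023]
1.19 [-0.106 -0.031]
1.18 [-0.113 -0.034]
```

step_arm --pt "0.001 0 -0.02" --pt "0.003 0 -0.055" --pt "0.01 0 -0.11" --pt "0.021 0 -0.164" --pt "0.036 0 -0.217" --pt "0.055 0 -0.269" --pt "0.077 0 -0.319" --pt "0.102 0 -0.368" --turn '[0,0,0,0,0,0,0,0]'

```text
time_s: 4.95
ee_pos: [507.0, 50.4, 226.8]
ee_rot: [179.9, 0.1, 10.8]
force: [3.0, -3.4, -3.8]
gripper_width: 27.8
gripper_force: 20.0
```

step_arm --pt "0.029 0 -0.047" --pt "0.061 0 -0.092" --pt "0.096 0 -0.134" --pt "0.134 0 -0.174" --pt "0.174 0 -0.211" --pt "0.218 0 -0.245" --pt "0.263 0 -0.276" --pt "0.311 0 -0.304" --pt "0.36 0 -0.329" --pt "0.411 0 -0.35" --pt "0.44 0 -0.36" --pt "0.463 0 -0.367" --pt "0.49 0 -0.375" --pt "0.516 0 -0.381" --pt "0.516 0 -0.381" --pt "0.516 0 -0.381" --pt "0.516 0 -0.381" --turn '[0,0,0,0,0,0,0,0,0,0,0,0,0,0,0,0,0]'

```text
time_s: 7.08
ee_pos: [659.4, 80.1, 341.5]
ee_rot: [180.0, -0.1, 10.8]
force: [-0.7, -4.7, 2.8]
gripper_width: 27.9
gripper_force: 20.0
```

Run:
```python
from h import *
from workcell import env,cams
s=env.state();print(s['time_s'],s['ee_pos'],s['force'],s['gripper_width'])
f=cams.grab_frame('scene');np.save('pics/s1.npy',f,allow_pickle=True)
f2=cams.grab_frame('wrist');cv2.imwrite('pics/s1.png',np.hstack([cv2.resize(f['color'][120:240,220:400],None,fx=2.2,fy=2.2,interpolation=2),cv2.resize(f2['color'],(400,264))]))
```

```text
7.075 [659.43943753  80.10938241 341.51348585] [-0.70131994 -4.73821026  2.80076174] 27.88746458090602
```

View pics/s1.png

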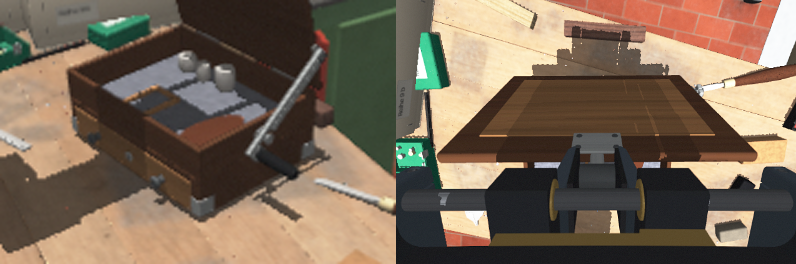

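The lid is up at about 1.33 rad, and the stay runs down to the peg with its handle at crop pixel (275,160). I'll lower it gently onto the stay.

step_arm --pt "-0.012 0 0.002" --pt "-0.023 0 0.005" --pt "-0.038 0 0.009" --pt "-0.053 0 0.014" --pt "-0.068 0 0.018" --pt "-0.083 0 0.023" --pt "-0.095 0 0.027" --pt "-0.106 0 0.031" --pt "-0.109 0 0.032" --pt "-0.109 0 0.032" --turn '[0,0,0,0,0,0,0,0,0,0]'

```text
time_s: 8.43
ee_pos: [628.3, 74.0, 331.8]
ee_rot: [179.9, -0.2, 10.8]
force: [4.0, -5.1, 1.0]
gripper_width: 28.1
gripper_force: 20.0
```

Run:
```python
from h import *
from workcell import env,cams
s=env.state();print(s['time_s'],s['ee_pos'],s['force'],s['gripper_width'])
f=cams.grab_frame('scene');np.save('pics/s2.npy',f,allow_pickle=True)
c,sn=np.cos(np.radians(10.8)),np.sin(np.radians(10.8));H=np.array([708.7,88.6,110])
W=lambda x,y,z:H+np.array([c*x-sn*y,sn*x+c*y,z])
print('propped handle world',W(-127.7,-187,-40),proj(f,[W(-127.7,-219,-40),W(-127.7,-155,-40),W(-18.6,-149,57),W(-105,-149,-22)]).round(1))
im=f['color'].copy()
cv2.imwrite('pics/s2.png',cv2.resize(im[120:230,270:390],None,fx=5,fy=5,interpolation=2))
```

```text
8.425 [628.32972567  74.0446747  331.84190474] [ 3.97295208 -5.11452168  0.98672813] 28.10941943345556
propped handle world [ 618.30222391 -119.01630976   70.        ] [[352.9 201.4]
 [336.2 191.4]
 [363.5 146.7]
 [340.7 182. ]]
```

View pics/s2.png

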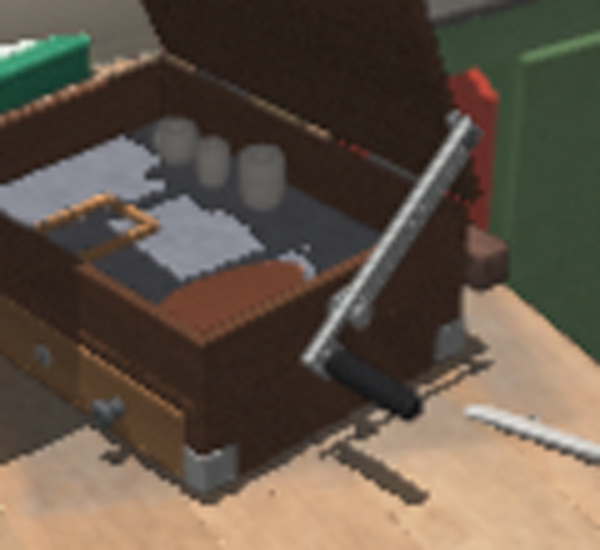

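The handle's outer end is at crop (412,408) and its inner end at (333,360). That matches the propped prediction of (414,407) and (331,357), so the notch is on the peg. I'll release, rise and check that the lid holds.

step_arm --pt "0 0 0" --pt "0 0 0" --pt "0 0 0" --pt "0 0 -0.05" --pt "0 0 -0.15" --pt "0 0 -0.25" --turn '[0,0,0,0,0,0]' --fingers -0.2

```text
time_s: 9.22
ee_pos: [627.1, 74.5, 408.7]
ee_rot: [-180.0, -0.1, 10.8]
force: [0.6, 0.8, 0.6]
gripper_width: 54.6
gripper_force: 0.0
```

Run:
```python
from h import *
from workcell import env,cams
s=env.state();print(s['time_s'],s['ee_pos'],s['force'],s['gripper_width'],s['qpos'].round(1))
f=cams.grab_frame('scene');g=np.load('pics/s2.npy',allow_pickle=True).item()
d=cv2.absdiff(f['color'],g['color'])[140:215,330:380];print('diff in stay area',d.max(),d.mean())
print(goal(s,(413-78,-313,390)),goal(s,(413,-313,390)))
```

```text
9.225 [627.08831127  74.50548842 408.69003863] [0.63199178 0.78742576 0.61552281] 54.637381781791575 [ 5.7 21.3 59.5  0.  99.1 84.9]
diff in stay area 91 1.5228444444444444
[-1.1983  1.0866  0.0607] [-0.9429  1.1352  0.061 ]
```

step_arm --pt "-0.06 0.07 0" --pt "-0.15 0.16 0.02" --pt "-0.25 0.26 0.05" --pt "-0.35 0.37 0.08" --pt "-0.45 0.48 0.12" --pt "-0.55 0.58 0.16" --pt "-0.65 0.69 0.2" --pt "-0.75 0.8 0.25" --pt "-0.85 0.9 0.3" --pt "-0.92 0.97 0.35" --pt "-0.92 1.0 0.4" --pt "-0.92 1.0 0.4" --turn '[-0.028,-0.056,-0.085,-0.113,-0.141,-0.17,-0.198,-0.226,-0.254,-0.2825,-0.2825,-0.2825]' --fingers -0.6

```text
time_s: 10.78
ee_pos: [412.3, -271.8, 285.9]
ee_rot: [-180.0, -0.1, 112.3]
force: [0.9, 0.1, 0.5]
gripper_width: 73.1
gripper_force: 0.0
```

Run:
```python
from h import *
from workcell import env,cams
s=env.state();print(s['time_s'],s['ee_pos'],s['ee_rot'],s['qpos'].round(0),s['gripper_width'])
f=cams.grab_frame('wrist');T=toolT(s)@f['tool_from_camera'];f['T']=T;np.save('pics/w2.npy',f,allow_pickle=True)
print('exp',proj(f,[(413,-313,27),(408,-230,20)],T).round())
c=f['color'].copy();h=cv2.cvtColor(c,cv2.COLOR_BGR2HSV)
u,v=proj(f,[(413,-313,27)],T)[0].astype(int)
print(h[v-12:v+13:12,u-12:u+13:12].tolist())
m=((h[...,1]<75)&(h[...,2]>40)).astype(np.uint8);m=cv2.morphologyEx(m,cv2.MORPH_OPEN,np.ones((3,3)))
for ct in cv2.findContours(m,0,1)[0]:
    if cv2.contourArea(ct)>300: r=cv2.minAreaRect(plane(f,ct.reshape(-1,2),27,T)[:,:2].astype(np.float32));print(cv2.boundingRect(ct),r)
cv2.imwrite('pics/w2.png',c)
```

```text
10.775 [ 412.32354722 -271.79734171  285.94267735] [-1.79981267e+02 -1.01639662e-01  1.12333416e+02] [-35.   9.  93.   0.  78. -57.] 73.1255107990454
exp [[309. 196.]
 [332. 130.]]
[[[11, 30, 68], [14, 45, 74], [13, 31, 74]], [[15, 36, 57], [19, 38, 74], [21, 50, 72]], [[20, 36, 147], [18, 44, 179], [20, 41, 157]]]
(605, 288, 31, 33) ((843.8872680664062, -293.769775390625), (37.39966583251953, 50.57453918457031), 28.992116928100586)
(7, 288, 32, 33) ((119.3572998046875, -592.8792724609375), (38.214141845703125, 49.80703353881836), 15.507593154907227)
(156, 287, 332, 86) ((498.47589111328125, -483.0183410644531), (439.78857421875, 133.4362030029297), 22.399309158325195)
(605, 254, 34, 23) ((812.7468872070312, -245.4420623779297), (52.15852737426758, 18.722492218017578), 0.2776676118373871)
(177, 226, 61, 60) ((329.62054443359375, -440.38006591796875), (115.54473114013672, 25.222972869873047), 68.31275177001953)
(402, 222, 62, 64) ((583.2406616210938, -329.11175537109375), (26.151573181152344, 118.73619842529297), 62.81507110595703)
(229, 186, 66, 51) ((369.1610107421875, -349.79421997
[... 336 characters left out ...]
7319335938, -147.09066772460938), (16.453569412231445, 116.8776626586914), 26.710491180419922)
(616, 111, 24, 38) ((718.2373657226562, -102.81965637207031), (24.770450592041016, 40.294044494628906), 35.2344856262207)
(534, 61, 106, 77) ((654.0462646484375, -94.23192596435547), (112.77574157714844, 78.66558074951172), 25.625652313232422)
(277, 47, 145, 176) ((415.8420715332031, -236.996337890625), (204.38780212402344, 137.986083984375), 63.511512756347656)
(542, 0, 98, 50) ((621.8047485351562, -23.42914581298828), (108.91524505615234, 31.082904815673828), 10.834446907043457)
(149, 0, 65, 35) ((215.9856719970703, -182.07125854492188), (68.00859069824219, 32.28705596923828), 22.689390182495117)
```

View pics/w2.png

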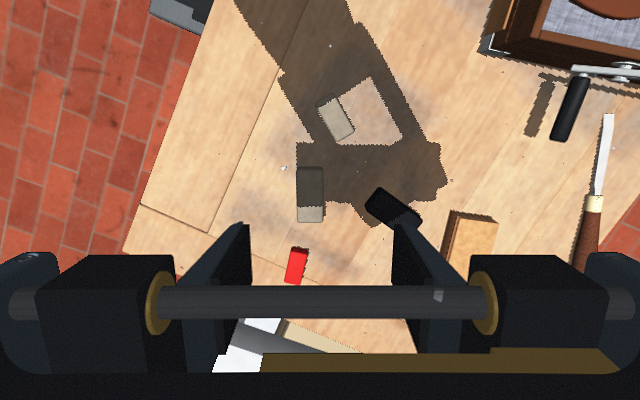

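The stone is the bar spanning u 297–323 and v 167–221, half in the gripper's shadow. The small bar is at (335,120), the black one at (393,207) and the red one at (297,265).

Run:
```python
from h import *
f=np.load('pics/w2.npy',allow_pickle=True).item();T=f['T']
b=plane(f,[(297.5,221),(323.5,221),(310.5,221.5)],27,T);t=plane(f,[(297,167),(323,167),(310,167)],0,T)
print(b.round(1),t.round(1));
P=(b[2,:2]+t[2,:2])/2;v=t[2]-b[2];print('c',P,'len',np.hypot(*v[:2]),'dir',np.degrees(np.arctan2(v[1],v[0])),'w',np.linalg.norm(b[0]-b[1]))
# finer: sides
g=cv2.cvtColor(f['color'],cv2.COLOR_BGR2GRAY)
for r in(180,190,200,213): print(r,g[r,286:336].tolist())
from workcell import env
s=env.state();print(goal(s,(*P,22)))
print(toolT(s)[:3,:3].T@np.array([1,0,0]))
```

```text
[[ 411.2 -348.3   27. ]
 [ 440.9 -336.1   27. ]
 [ 426.3 -342.8   27. ]] [[ 386.2 -290.9    0. ]
 [ 416.6 -278.4    0. ]
 [ 401.4 -284.6    0. ]]
c [ 413.83930732 -313.71256097] len 63.28528812677355 dir 113.16553650034183 w 32.203702378336104
180 [208, 210, 208, 206, 207, 209, 210, 211, 210, 210, 53, 64, 69, 69, 70, 69, 71, 70, 69, 69, 69, 68, 72, 69, 70, 69, 68, 66, 66, 72, 67, 70, 71, 72, 68, 66, 56, 66, 74, 72, 73, 70, 72, 74, 70, 70, 72, 71, 68, 68]
190 [212, 208, 209, 209, 210, 209, 211, 215, 218, 215, 109, 57, 67, 71, 66, 69, 68, 72, 71, 69, 72, 72, 69, 70, 71, 68, 67, 70, 68, 67, 69, 71, 69, 70, 68, 68, 59, 62, 72, 71, 70, 71, 72, 72, 71, 74, 72, 67, 72, 71]
200 [210, 210, 208, 205, 202, 201, 199, 201, 209, 213, 147, 57, 69, 68, 70, 67, 68, 68, 69, 71, 70, 72, 71, 73, 69, 72, 73, 70, 69, 68, 70, 72, 73, 70, 68, 66, 64, 62, 75, 70, 67, 70, 68, 66, 65, 71, 101, 64, 68, 70]
213 [197, 201, 204, 207, 203, 200, 201, 201, 203, 205, 184, 137, 165, 169, 175, 172, 167, 169, 171, 170, 168, 167, 166, 164, 164, 164, 162, 161, 160, 158, 159, 159, 158, 160, 157, 147, 116, 62, 77, 100, 209, 199, 196, 195, 196, 196, 195, 192, 190, 189]
[-0.1319 -0.0506  0.8822]
[-3.81203733e-01  9.24491051e-01  1.03538378e-04]
```

step_arm --pt "-0.04 -0.015 0.1" --pt "-0.09 -0.035 0.25" --pt "-0.132 -0.05 0.42" --pt "-0.132 -0.05 0.58" --pt "-0.132 -0.05 0.72" --pt "-0.132 -0.05 0.82" --pt "-0.132 -0.05 0.87" --pt "-0.132 -0.05 0.881" --pt "-0.132 -0.05 0.881" --turn '[0,0,-0.001,-0.001,-0.001,-0.001,-0.001,-0.001,-0.001]'

```text
time_s: 11.95
ee_pos: [414.4, -314.8, 23.4]
ee_rot: [179.9, 0.1, 112.9]
force: [0.1, 1.2, 0.4]
gripper_width: 72.6
gripper_force: 0.0
```

step_arm --pt "0 0 0" --pt "0 0 0" --pt "0 0 0" --pt "0 0 0" --pt "0 0 0" --pt "0 0 0" --pt "0 0 0" --turn '[0,0,0,0,0,0,0]' --fingers 1 --force 20

```text
time_s: 12.82
ee_pos: [413.5, -314.4, 22.6]
ee_rot: [180.0, 0.0, 112.8]
force: [0.2, 0.2, 1.4]
gripper_width: 33.0
gripper_force: 20.0
```

step_arm --pt "0 0 -0.05" --pt "0 0 -0.15" --pt "0 0 -0.3" --pt "0.05 0.05 -0.45" --pt "0.15 0.15 -0.55" --pt "0.27 0.27 -0.59" --pt "0.39 0.39 -0.59" --pt "0.51 0.51 -0.59" --pt "0.63 0.63 -0.59" --pt "0.74 0.76 -0.59" --pt "0.8 0.82 -0.59" --pt "0.8 0.82 -0.59" --pt "0.8 0.82 -0.59" --turn '[0,0,0,-0.02,-0.045,-0.07,-0.1,-0.13,-0.16,-0.19,-0.2167,-0.2167,-0.2167]'

```text
time_s: 14.45
ee_pos: [546.3, 1.7, 199.6]
ee_rot: [-180.0, -0.0, -169.3]
force: [0.2, -1.1, -1.5]
gripper_width: 32.5
gripper_force: 20.0
```

Run:
```python
from h import *
from workcell import env,cams
s=env.state();print(s['time_s'],s['ee_pos'],s['ee_rot'],s['qpos'].round(0),s['gripper_width'],s['force'])
f=cams.grab_frame('wrist');T=toolT(s)@f['tool_from_camera'];f['T']=T;np.save('pics/w3.npy',f,allow_pickle=True)
c,sn=np.cos(np.radians(10.8)),np.sin(np.radians(10.8));H=np.array([708.7,88.6,110])
W=lambda x,y,z:H+np.array([c*x-sn*y,sn*x+c*y,z])
q=proj(f,[W(-148+a,45+b,-36) for a,b in((-37.5,-20),(37.5,-20),(37.5,20),(-37.5,20))],T);print('inner rib top',q.round(1))
cv2.imwrite('pics/w3.png',f['color'])
```

```text
14.45 [546.34820927   1.69279595 199.6206011 ] [-1.79968621e+02 -3.68029059e-02 -1.69254748e+02] [  -1.   17.   96.   -0.   68. -102.] 32.45838974637693 [ 0.17308338 -1.05286097 -1.51641526]
inner rib top [[418.5 183.2]
 [412.2 266.5]
 [458.2 266.6]
 [467.7 183.1]]
```

View pics/w3.png

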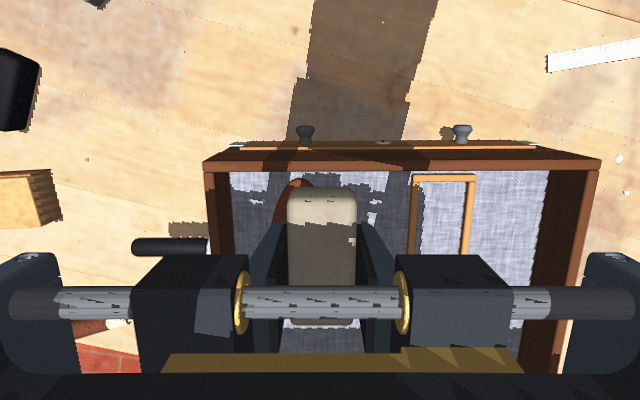

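The recess frame's inner front corners appear at about (420,183) and (467,183), matching the prediction of (418.5,183) and (467.7,183). The stone hangs between the fingers from v≈187 to v≈323.

Run:
```python
from h import *
from workcell import env
f=np.load('pics/w3.npy',allow_pickle=True).item();C=f['tool_from_camera']
print(proj(f,[(34,0,22.6),(34,0,-4.4),(-34,0,-4.4),(34,16,22.6),(34,-16,22.6)],C).round(1))
g=cv2.cvtColor(f['color'],cv2.COLOR_BGR2GRAY);print(g[180:200,310].tolist(),g[180:200,340].tolist());print(g[314:332,320].tolist())
print(g[190,400:480].tolist());print(g[168:190,445].tolist())
c,sn=np.cos(np.radians(10.8)),np.sin(np.radians(10.8));H=np.array([708.7,88.6,110])
W=lambda x,y,z:H+np.array([c*x-sn*y,sn*x+c*y,z])
print(W(-148,45,0));s=env.state();P=W(-148,45,0);print(goal(s,(P[0],P[1],199.6)),goal(s,(P[0],P[1],92)))
```

```text
[[320.3 184.6]
 [320.2 198.9]
 [320.3 328.6]
 [350.8 184.6]
 [289.8 184.6]]
[85, 85, 67, 42, 37, 35, 53, 65, 66, 69, 72, 78, 83, 89, 91, 97, 64, 112, 137, 153] [214, 115, 74, 96, 104, 95, 74, 61, 65, 73, 77, 79, 85, 86, 95, 96, 93, 113, 134, 150]
[133, 141, 99, 50, 58, 75, 82, 84, 82, 76, 71, 124, 171, 134, 69, 71, 77, 79]
[75, 80, 83, 83, 82, 85, 80, 73, 87, 91, 65, 52, 71, 81, 86, 85, 85, 82, 101, 71, 82, 82, 146, 183, 177, 190, 194, 199, 218, 220, 213, 197, 178, 176, 187, 185, 187, 195, 203, 191, 189, 200, 196, 199, 203, 193, 193, 201, 207, 202, 191, 198, 199, 192, 207, 217, 207, 187, 185, 209, 211, 196, 202, 213, 207, 128, 50, 55, 131, 178, 196, 200, 197, 199, 187, 189, 195, 193, 191, 186]
[103, 102, 82, 199, 208, 107, 74, 179, 195, 197, 197, 197, 194, 167, 197, 197, 190, 173, 189, 190, 179, 184]
[554.88932774 105.07049172 110.        ]
[-0.0922  0.3342 -0.    ] [-0.0923  0.3344  0.3586]
```

step_arm --pt "-0.03 0.1 0" --pt "-0.06 0.22 0" --pt "-0.09 0.31 0" --pt "-0.092 0.334 0" --pt "-0.092 0.334 0.05" --pt "-0.092 0.334 0.13" --pt "-0.092 0.334 0.21" --pt "-0.092 0.334 0.27" --pt "-0.092 0.334 0.31" --pt "-0.092 0.334 0.33" --pt "-0.092 0.334 0.345" --pt "-0.092 0.334 0.352" --pt "-0.092 0.334 0.352" --turn '[0,0,0,0,0,0,0,0,0,0,0,0,0]'

```text
time_s: 16.12
ee_pos: [555.4, 106.0, 94.1]
ee_rot: [-180.0, 0.0, -169.1]
force: [0.2, 0.2, -1.2]
gripper_width: 32.6
gripper_force: 20.0
```

step_arm --pt "0 0 0.003" --pt "0 0 0.006" --pt "0 0 0.009" --pt "0 0 0.012" --pt "0 0 0.015" --pt "0 0 0.018" --pt "0 0 0.018" --turn '[0,0,0,0,0,0,0]'

```text
time_s: 17.0
ee_pos: [555.2, 105.9, 88.6]
ee_rot: [-180.0, 0.0, -169.1]
force: [-0.4, -0.3, 0.2]
gripper_width: 32.8
gripper_force: 20.0
```

step_arm --pt "0 0 0.003" --pt "0 0 0.003" --turn '[0,0]'

```text
time_s: 17.25
ee_pos: [555.2, 105.9, 88.6]
ee_rot: [-180.0, 0.0, -169.1]
force: [-2.4, -0.4, 5.7]
gripper_width: 32.7
gripper_force: 20.0
```

step_arm --pt "0 0 0" --pt "0 0 0" --pt "0 0 0" --pt "0 0 0" --pt "0 0 -0.04" --pt "0 0 -0.15" --pt "0 0 -0.3" --pt "0 0 -0.37" --pt "0 0 -0.37" --turn '[0,0,0,0,0,0,0,0,0]' --fingers 0.0

```text
time_s: 18.38
ee_pos: [556.4, 106.1, 201.1]
ee_rot: [-180.0, 0.3, -169.1]
force: [-0.9, -0.0, 0.5]
gripper_width: 45.6
gripper_force: 0.0
```

Run:
```python
from h import *
from workcell import env,cams
s=env.state();print(s['time_s'],s['ee_pos'],s['ee_rot'],s['force'],s['gripper_width'])
f=cams.grab_frame('wrist');T=toolT(s)@f['tool_from_camera']
g=cams.grab_frame('scene');a=g['color'];
c,sn=np.cos(np.radians(10.8)),np.sin(np.radians(10.8));H=np.array([708.7,88.6,110])
W=lambda x,y,z:H+np.array([c*x-sn*y,sn*x+c*y,z])
print(proj(f,[W(-148+x,45+y,-17) for x,y in((-34,-16),(34,-16),(34,16),(-34,16))],T).round(0).tolist())
cv2.imwrite('pics/p1.png',np.hstack([f['color'][100:400,180:480],cv2.resize(a[120:220,270:390],(360,300),interpolation=2)]))
# stay handle moves
s_y=100.8
P0=W(-127.7,-199,-40);print('handle grip',P0,goal(s,(P0[0],P0[1],260)))
def handle(th,dip):
    p=np.array([-60*np.cos(th)+4*np.sin(th),60*np.sin(th)+4*np.cos(th)])
    return p+146*np.array([-np.cos(dip),-np.sin(dip)])-4*np.array([-np.sin(dip),np.cos(dip)])
def gap(th,dip): # peg clearance below bar lower edge
    p=np.array([-60*np.cos(th)+4*np.sin(th),60*np.sin(th)+4*np.cos(th)]);v=np.array([-105,-22])-p
    return -(v@np.array([-np.sin(dip),np.cos(dip)]))-14, v@np.array([-np.cos(dip),-np.sin(dip)])
h0=handle(1.19,.70);
path=[(1.19,.70),(1.19,.6),(1.19,.5),(1.19,.35),(1.19,.2),(1.17,.1),(1.12,.05)]+[(t,.05) for t in np.arange(1.05,.29,-.075)]+[(.3,.05),(.25,.08),(.2,.1),(.15,.13),(.1,.17),(.05,.21),(0,.25),(-.01,.25)]
for t,d in path:
    h=handle(t,d);u=(h-h0)/300;print(round(t,3),d,'peg',np.round(gap(t,d),1),'units x,z',u.round(3),h.round(0))
```

```text
18.375 [556.36557289 106.12684628 201.0557513 ] [-179.98883654    0.30243834 -169.14350589] [-0.85004514 -0.00838335  0.47065395] 45.569827569565284
[[298.0, 154.0], [300.0, 238.0], [340.0, 238.0], [341.0, 154.0]]
handle grip [ 620.55079968 -130.80375677   70.        ] [-0.0624 -0.816  -0.196 ]
1.19 0.7 peg [ -9.1 117.1] units x,z [0. 0.] [-128.  -40.]
1.19 0.6 peg [  2.6 116. ] units x,z [-0.031  0.038] [-137.  -29.]
1.19 0.5 peg [ 14.1 113.8] units x,z [-0.057  0.079] [-145.  -16.]
1.19 0.35 peg [ 30.8 108.3] units x,z [-0.089  0.144] [-154.    3.]
1.19 0.2 peg [ 46.4 100.4] units x,z [-0.111  0.214] [-161.   24.]
1.17 0.1 peg [55.9 92.7] units x,z [-0.123  0.261] [-165.   38.]
1.12 0.05 peg [59.5 86.2] units x,z [-0.135  0.281] [-168.   44.]
1.05 0.05 peg [58.  82.3] units x,z [-0.148  0.276] [-172.   43.]
0.975 0.05 peg [56.1 78.2] units x,z [-0.161  0.268] [-176.   41.]
0.9 0.05 peg [53.9 74.3] units x,z [-0.174  0.26 ] [-180.   38.]
0.825 0.05 peg [51.3 70.6] units x,z [-0.186  0.251] [-183.   35.]
0.75 0.05 peg [48.6 67. ] units x,z [-0.197  0.242] [-187.   33.]
0.675 0.05 peg
[... 204 characters left out ...]
 55.2] units x,z [-0.234  0.194] [-198.   18.]
0.375 0.05 peg [31.1 53. ] units x,z [-0.241  0.181] [-200.   14.]
0.3 0.05 peg [27.1 51. ] units x,z [-0.247  0.167] [-202.   10.]
0.3 0.05 peg [27.1 51. ] units x,z [-0.247  0.167] [-202.   10.]
0.25 0.08 peg [22.8 51. ] units x,z [-0.249  0.143] [-202.    3.]
0.2 0.1 peg [19.  50.5] units x,z [-0.251  0.124] [-203.   -3.]
0.15 0.13 peg [14.6 50.4] units x,z [-0.251  0.1  ] [-203.  -10.]
0.1 0.17 peg [ 9.8 50.4] units x,z [-0.249  0.071] [-203.  -19.]
0.05 0.21 peg [ 4.9 50.3] units x,z [-0.247  0.042] [-202.  -27.]
0 0.25 peg [ 0.1 50. ] units x,z [-0.243  0.013] [-200.  -36.]
-0.01 0.25 peg [-0.5 49.8] units x,z [-0.243  0.011] [-201.  -37.]
```

View pics/p1.png

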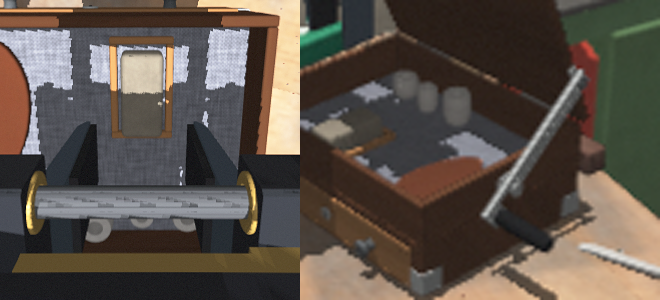

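The stone lies inside the recess frame, at left-panel box (121–165, 50–133), and the lid is still propped. Next I'll go round to the stay handle, come down outside its end and slide in along it.

step_arm --pt "0.06 -0.03 -0.08" --pt "0.15 -0.1 -0.15" --pt "0.2 -0.22 -0.15" --pt "0.2 -0.36 -0.15" --pt "0.2 -0.5 -0.15" --pt "0.2 -0.64 -0.15" --pt "0.2 -0.78 -0.15" --pt "0.2 -0.9 -0.15" --pt "0.2 -0.98 -0.15" --pt "0.2 -0.98 -0.15" --pt "0.2 -0.98 -0.15" --turn '[0.02,0.05,0.075,0.1,0.13,0.155,0.18,0.205,0.23,0.25,0.25]' --fingers -1

```text
time_s: 19.85
ee_pos: [551.0, -194.2, 241.8]
ee_rot: [-179.8, -0.1, 100.9]
force: [-0.9, 0.2, -0.6]
gripper_width: 91.2
gripper_force: 0.0
```

Run:
```python
from h import *
from workcell import env
s=env.state();print(s['ee_pos'],s['ee_rot'],s['qpos'].round(0))
c,sn=np.cos(np.radians(10.8)),np.sin(np.radians(10.8));H=np.array([708.7,88.6,110])
W=lambda x,y,z:H+np.array([c*x-sn*y,sn*x+c*y,z])
for p in((-127.7,-275,100),(-127.7,-275,-40),(-127.7,-199,-40)):print(W(*p),goal(s,W(*p)))
```

```text
[ 550.95530938 -194.21281195  241.81056867] [-1.79837523e+02 -9.77805481e-02  1.00906395e+02] [-21.  19.  87.  -0.  75. -31.]
[ 634.79177959 -205.45758782  210.        ] [-0.0899  0.2676  0.1051]
[ 634.79177959 -205.45758782   70.        ] [-0.0907  0.2689  0.5718]
[ 620.55079968 -130.80375677   70.        ] [0.1627 0.2694 0.5722]
```

step_arm --pt "-0.045 0.13 0.05" --pt "-0.09 0.269 0.12" --pt "-0.091 0.269 0.27" --pt "-0.091 0.269 0.42" --pt "-0.091 0.269 0.54" --pt "-0.091 0.269 0.572" --pt "-0.03 0.269 0.572" --pt "0.05 0.269 0.572" --pt "0.12 0.269 0.572" --pt "0.163 0.269 0.572" --pt "0.163 0.269 0.572" --turn '[0,0,0,0,0,0,0,0,0,0,0]'

```text
time_s: 21.22
ee_pos: [621.7, -129.6, 72.6]
ee_rot: [180.0, 0.0, 101.0]
force: [0.1, -0.1, 0.5]
gripper_width: 91.0
gripper_force: 0.0
```

step_arm --pt "0 0 0" --pt "0 0 0" --pt "0 0 0" --pt "0 0 0" --pt "0 0 0" --pt "0 0 0" --pt "0 0 0" --pt "0 0 0" --pt "0 0 0" --turn '[0,0,0,0,0,0,0,0,0]' --fingers 1 --force 20

```text
time_s: 22.35
ee_pos: [621.6, -130.9, 71.9]
ee_rot: [-180.0, 0.0, 100.9]
force: [-1.2, -0.5, -0.8]
gripper_width: 16.8
gripper_force: 20.0
```

```bash
cat > path.py <<'E'
from h import *
import sys
def handle(th,dip):
    p=np.array([-60*np.cos(th)+4*np.sin(th),60*np.sin(th)+4*np.cos(th)])
    return p+146*np.array([-np.cos(dip),-np.sin(dip)])-4*np.array([-np.sin(dip),np.cos(dip)])
P=[(1.19,.70),(1.19,.64),(1.19,.58),(1.19,.5),(1.19,.42),(1.19,.34),(1.19,.26),(1.19,.19),(1.18,.13),(1.16,.09),(1.13,.06),(1.09,.05)]
P+=[(t,.05) for t in np.arange(1.04,.6,-.05)]+[(.54,.08),(.49,.14),(.44,.2),(.39,.26),(.34,.3),(.29,.33),(.25,.34),(.21,.34),(.17,.33),(.13,.31),(.09,.29),(.06,.275),(.03,.26),(0,.25)]
if __name__=='__main__':
    h0=handle(*P[0])
    for i,(t,d) in enumerate(P):
        u=(handle(t,d)-h0)/300;print(i,round(t,2),d,'tool y %.3f z %.3f'%(u[0],-u[1]))
E
python3 path.py
```

```text
0 1.19 0.7 tool y 0.000 z -0.000
1 1.19 0.64 tool y -0.019 z -0.022
2 1.19 0.58 tool y -0.036 z -0.046
3 1.19 0.5 tool y -0.057 z -0.079
4 1.19 0.42 tool y -0.075 z -0.113
5 1.19 0.34 tool y -0.091 z -0.149
6 1.19 0.26 tool y -0.103 z -0.186
7 1.19 0.19 tool y -0.112 z -0.219
8 1.18 0.13 tool y -0.119 z -0.247
9 1.16 0.09 tool y -0.126 z -0.265
10 1.13 0.06 tool y -0.133 z -0.277
11 1.09 0.05 tool y -0.140 z -0.279
12 1.04 0.05 tool y -0.150 z -0.275
13 0.99 0.05 tool y -0.158 z -0.270
14 0.94 0.05 tool y -0.167 z -0.265
15 0.89 0.05 tool y -0.175 z -0.259
16 0.84 0.05 tool y -0.183 z -0.253
17 0.79 0.05 tool y -0.191 z -0.247
18 0.74 0.05 tool y -0.199 z -0.240
19 0.69 0.05 tool y -0.206 z -0.233
20 0.64 0.05 tool y -0.212 z -0.226
21 0.54 0.08 tool y -0.223 z -0.195
22 0.49 0.14 tool y -0.225 z -0.158
23 0.44 0.2 tool y -0.224 z -0.121
24 0.39 0.26 tool y -0.221 z -0.083
25 0.34 0.3 tool y -0.220 z -0.056
26 0.29 0.33 tool y -0.218 z -0.033
27 0.25 0.34 tool y -0.219 z -0.021
28 0.21 0.34 tool y -0.222 z -0.013
29 0.17 0.33 tool y -0.225 z -0.010
30 0.13 0.31 tool y -0.230 z -0.011
31 0.09 0.29 tool y -0.235 z -0.012
32 0.06 0.275 tool y -0.238 z -0.013
33 0.03 0.26 tool y -0.241 z -0.014
34 0 0.25 tool y -0.243 z -0.013
```

step_arm --pt "0 -0.008 -0.009" --pt "0 -0.019 -0.022" --pt "0 -0.036 -0.046" --pt "0 -0.057 -0.079" --pt "0 -0.075 -0.113" --pt "0 -0.091 -0.149" --pt "0 -0.103 -0.186" --pt "0 -0.112 -0.219" --pt "0 -0.119 -0.247" --pt "0 -0.119 -0.247" --turn '[0,0,0,0,0,0,0,0,0,0]'

```text
time_s: 23.6
ee_pos: [587.0, -137.6, 147.0]
ee_rot: [179.9, 0.0, 100.9]
force: [-1.0, -0.2, -1.9]
gripper_width: 16.3
gripper_force: 20.0
```

Run:
```python
from h import *
from workcell import env,cams
s=env.state();print(s['time_s'],s['ee_pos'],s['force'],s['torque'])
g=cams.grab_frame('scene');cv2.imwrite('pics/p2.png',cv2.resize(g['color'][60:240,200:420],None,fx=2.7,fy=2.7,interpolation=2))
c,sn=np.cos(np.radians(10.8)),np.sin(np.radians(10.8));H=np.array([708.7,88.6,110])
W=lambda x,y,z:H+np.array([c*x-sn*y,sn*x+c*y,z])
# front-right lid corner, underside edge, by angle
for t in(1.1,1.15,1.2,1.25):
    print(t,((proj(g,[W(-213*np.cos(t),y,213*np.sin(t)) for y in(-140,140)])-[200,60])*2.7).round(0).tolist())
```

```text
23.6 [ 586.97402872 -137.59318513  146.96478996] [-1.01815474 -0.2201467  -1.93438538] [-0.29154099  0.18105525  0.02771711]
1.1 [[386.0, 129.0], [203.0, 57.0]]
1.15 [[393.0, 122.0], [210.0, 50.0]]
1.2 [[401.0, 115.0], [217.0, 45.0]]
1.25 [[408.0, 108.0], [224.0, 39.0]]
```

View pics/p2.png

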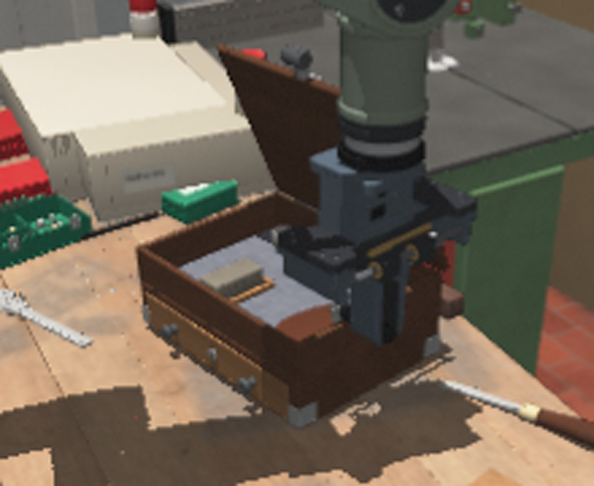

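step_arm --pt "0 -0.007 -0.018" --pt "0 -0.014 -0.03" --pt "0 -0.021 -0.032" --pt "0 -0.031 -0.028" --pt "0 -0.039 -0.023" --pt "0 -0.048 -0.018" --pt "0 -0.056 -0.012" --pt "0 -0.056 -0.012" --turn '[0,0,0,0,0,0,0,0]'

```text
time_s: 24.65
ee_pos: [569.1, -141.1, 149.2]
ee_rot: [-179.9, 0.0, 100.9]
force: [-3.2, -3.2, -2.5]
gripper_width: 16.4
gripper_force: 20.0
```

```bash
cat > meas.py <<'E'
from h import *
from workcell import env,cams
s=env.state();print(s['time_s'],s['ee_pos'],'F',np.round(s['force'],1),'M',np.round(s['torque'],2),s['gripper_width'])
c,sn=np.cos(np.radians(10.8)),np.sin(np.radians(10.8));H=np.array([708.7,88.6,110])
W=lambda x,y,z:H+np.array([c*x-sn*y,sn*x+c*y,z])
print('handle rel hinge xz',((s['ee_pos']-H)@[c,sn,0]).round(1),(s['ee_pos'][2]-110-1.9).round(1))
g=cams.grab_frame('top');hsv=cv2.cvtColor(g['color'],cv2.COLOR_BGR2HSV)
# pull & plate: bright steel plate at lid front edge in top view; corner of lid in scene by brown mask
a=cams.grab_frame('scene');np.save('pics/last.npy',{'t':g,'s':a},allow_pickle=True)
h=cv2.cvtColor(a['color'],cv2.COLOR_BGR2HSV)
m=((h[...,1]>90)&(h[...,2]<115)&(h[...,0]<18)).astype(np.uint8)
y0,y1,x0,x1=60,200,230,330
b=np.zeros_like(m);b[y0:y1,x0:x1]=m[y0:y1,x0:x1]
k,lab,st,_=cv2.connectedComponentsWithStats(b)
for i in range(1,k):
    if st[i,4]>150:
        ys,xs=np.where(lab==i);j=np.argmin(ys);l=np.argmin(xs);print('brown',st[i].tolist(),'top',xs[j],ys[j],'left',xs[l],ys[l])
for t in np.arange(0,1.25,.1): print(round(t,2),proj(a,[W(-213*np.cos(t)+q*np.sin(t),140,213*np.sin(t)+q*np.cos(t)) for q in(0,10)]).round(0).tolist(),end=' ')
E
python3 meas.py
```

```text
24.65 [ 569.11150125 -141.05792135  149.24151321] F [-3.2 -3.2 -2.5] M [-0.64  0.65  0.06] 16.38168273908265
handle rel hinge xz -180.1 37.3
brown [251, 92, 79, 108, 2908] top 267 92 left 251 152
0.0 [[249.0, 151.0], [249.0, 148.0]] 0.1 [[249.0, 145.0], [249.0, 142.0]] 0.2 [[249.0, 138.0], [249.0, 135.0]] 0.3 [[249.0, 131.0], [250.0, 128.0]] 0.4 [[251.0, 124.0], [252.0, 121.0]] 0.5 [[253.0, 117.0], [254.0, 114.0]] 0.6 [[255.0, 111.0], [257.0, 107.0]] 0.7 [[258.0, 104.0], [260.0, 101.0]] 0.8 [[262.0, 98.0], [264.0, 95.0]] 0.9 [[266.0, 92.0], [268.0, 89.0]] 1.0 [[270.0, 86.0], [273.0, 83.0]] 1.1 [[275.0, 81.0], [278.0, 79.0]] 1.2 [[280.0, 77.0], [283.0, 75.0]]
```

step_arm --pt "0 -0.008 0.006" --pt "0 -0.016 0.012" --pt "0 -0.024 0.019" --pt "0 -0.031 0.026" --pt "0 -0.037 0.033" --pt "0 -0.043 0.047" --pt "0 -0.048 0.064" --pt "0 -0.048 0.064" --turn '[0,0,0,0,0,0,0,0]'

```text
time_s: 25.75
ee_pos: [553.6, -144.0, 129.5]
ee_rot: [-179.7, -0.0, 100.9]
force: [-7.4, -5.4, -2.1]
gripper_width: 16.5
gripper_force: 20.0
```

```bash
python3 meas.py|head -5
```

```text
25.75 [ 553.64447728 -144.02591375  129.53270084] F [-7.4 -5.4 -2.1] M [-1.11  1.27  0.05] 16.510747460383406
handle rel hinge xz -195.9 17.6
brown [251, 134, 78, 66, 2099] top 283 134 left 251 152
0.0 [[249.0, 151.0], [249.0, 148.0]] 0.1 [[249.0, 145.0], [249.0, 142.0]] 0.2 [[249.0, 138.0], [249.0, 135.0]] 0.3 [[249.0, 131.0], [250.0, 128.0]] 0.4 [[251.0, 124.0], [252.0, 121.0]] 0.5 [[253.0, 117.0], [254.0, 114.0]] 0.6 [[255.0, 111.0], [257.0, 107.0]] 0.7 [[258.0, 104.0], [260.0, 101.0]] 0.8 [[262.0, 98.0], [264.0, 95.0]] 0.9 [[266.0, 92.0], [268.0, 89.0]] 1.0 [[270.0, 86.0], [273.0, 83.0]] 1.1 [[275.0, 81.0], [278.0, 79.0]] 1.2 [[280.0, 77.0], [283.0, 75.0]]
```

```bash
sed -i 's/<115)&(h\[...,0\]<18)/<190)\&(h[...,0]<18)/' meas.py
python3 - <<'E'
from h import *
a=np.load('pics/last.npy',allow_pickle=True).item()['s'];h=cv2.cvtColor(a['color'],cv2.COLOR_BGR2HSV)
for x in(254,257,260,264,268):print(x,[(v,*h[v,x].tolist()) for v in range(98,150,3)])
E
```

```text
254 [(98, 21, 25, 236), (101, 21, 25, 237), (104, 22, 37, 222), (107, 22, 37, 223), (110, 22, 36, 222), (113, 19, 42, 206), (116, 19, 41, 137), (119, 12, 133, 88), (122, 19, 23, 124), (125, 21, 19, 96), (128, 21, 21, 124), (131, 18, 34, 112), (134, 19, 39, 105), (137, 17, 38, 106), (140, 0, 27, 38), (143, 14, 88, 205), (146, 15, 92, 217), (149, 13, 102, 182)]
257 [(98, 22, 24, 236), (101, 21, 25, 237), (104, 21, 36, 221), (107, 22, 37, 222), (110, 22, 37, 222), (113, 19, 41, 181), (116, 18, 38, 135), (119, 10, 130, 102), (122, 18, 30, 101), (125, 23, 19, 108), (128, 21, 21, 123), (131, 19, 37, 109), (134, 17, 39, 105), (137, 19, 42, 104), (140, 12, 63, 61), (143, 14, 90, 212), (146, 14, 94, 216), (149, 12, 119, 122)]
260 [(98, 20, 25, 236), (101, 20, 26, 237), (104, 22, 37, 222), (107, 22, 37, 222), (110, 22, 36, 222), (113, 18, 42, 168), (116, 19, 40, 135), (119, 10, 128, 96), (122, 10, 126, 89), (125, 24, 22, 118), (128, 20, 19, 122), (131, 75, 123, 147), (134, 79, 158, 68), (137, 79, 149, 65), (140, 14, 81, 180), (143, 14, 94, 210), (146, 14, 93, 213), (149, 9, 124, 68)]
264 [(98, 20, 25, 236), (101, 21, 29, 234), (104, 22, 37, 221), (107, 22, 37, 222), (110, 22, 37, 222), (113, 20, 39, 132), (116, 19, 40, 134), (119, 11, 80, 109), (122, 11, 130, 106), (125, 12, 105, 75), (128, 21, 28, 117), (131, 78, 158, 163), (134, 78, 163, 128), (137, 78, 162, 85), (140, 78, 124, 66), (143, 14, 90, 206), (146, 12, 100, 79), (149, 10, 112, 50)]
268 [(98, 20, 27, 235), (101, 22, 32, 228), (104, 21, 36, 221), (107, 21, 38, 222), (110, 21, 36, 222), (113, 20, 40, 135), (116, 18, 39, 130), (119, 18, 40, 127), (122, 13, 133, 128), (125, 10, 133, 102), (128, 22, 38, 100), (131, 73, 27, 226), (134, 78, 154, 167), (137, 78, 161, 73), (140, 78, 157, 78), (143, 15, 82, 164), (146, 13, 120, 49), (149, 11, 100, 51)]
```

step_arm --pt "0 0.002 0.037" --pt "0 0.003 0.074" --pt "0 0.006 0.112" --pt "0 0.007 0.139" --pt "0 0.009 0.162" --pt "0 0.008 0.174" --pt "0 0.005 0.182" --pt "0 0.005 0.182" --turn '[0,0,0,0,0,0,0,0]'

```text
time_s: 26.85
ee_pos: [553.2, -144.0, 74.0]
ee_rot: [-179.5, -0.1, 100.9]
force: [-9.8, -8.1, -5.3]
gripper_width: 16.8
gripper_force: 20.0
```

```bash
python3 meas.py|head -4
python3 - <<'E'
from h import *
a=np.load('pics/last.npy',allow_pickle=True).item()['s'];h=cv2.cvtColor(a['color'],cv2.COLOR_BGR2HSV)
for x in(249,251,253,256):print(x,[(v,*h[v,x].tolist()) for v in range(118,160,2)])
E
```

```text
26.85 [ 553.22221086 -144.0020285    74.04500098] F [-9.8 -8.1 -5.3] M [-1.53  1.76  0.05] 16.8166563457548
handle rel hinge xz -196.3 -37.9
brown [248, 128, 68, 72, 2446] top 302 128 left 248 146
0.0 [[249.0, 151.0], [249.0, 148.0]] 0.1 [[249.0, 145.0], [249.0, 142.0]] 0.2 [[249.0, 138.0], [249.0, 135.0]] 0.3 [[249.0, 131.0], [250.0, 128.0]] 0.4 [[251.0, 124.0], [252.0, 121.0]] 0.5 [[253.0, 117.0], [254.0, 114.0]] 0.6 [[255.0, 111.0], [257.0, 107.0]] 0.7 [[258.0, 104.0], [260.0, 101.0]] 0.8 [[262.0, 98.0], [264.0, 95.0]] 0.9 [[266.0, 92.0], [268.0, 89.0]] 1.0 [[270.0, 86.0], [273.0, 83.0]] 1.1 [[275.0, 81.0], [278.0, 79.0]] 1.2 [[280.0, 77.0], [283.0, 75.0]] 249 [(118, 19, 42, 135), (120, 20, 39, 132), (122, 18, 31, 124), (124, 23, 20, 113), (126, 20, 16, 94), (128, 22, 23, 124), (130, 22, 23, 122), (132, 19, 39, 110), (134, 18, 41, 106), (136, 21, 38, 106), (138, 19, 38, 106), (140, 7, 87, 135), (142, 0, 9, 29), (144, 12, 95, 164), (146, 12, 129, 71), (148, 14, 96, 193), (150, 14, 100, 206), (152, 13, 99, 194), (154, 14, 97, 200), (156, 14, 97, 198), (158, 14, 93, 200)]
251 [(118, 
[... 560 characters left out ...]
2, 19, 40, 108), (134, 18, 37, 104), (136, 21, 41, 106), (138, 20, 37, 104), (140, 2, 73, 63), (142, 14, 85, 171), (144, 10, 136, 120), (146, 10, 131, 109), (148, 10, 124, 76), (150, 11, 104, 59), (152, 12, 111, 46), (154, 10, 119, 58), (156, 10, 130, 57), (158, 10, 116, 55)]
256 [(118, 19, 40, 133), (120, 20, 40, 129), (122, 23, 19, 119), (124, 23, 19, 106), (126, 23, 19, 120), (128, 21, 21, 123), (130, 18, 34, 114), (132, 18, 40, 108), (134, 19, 39, 105), (136, 19, 41, 107), (138, 8, 82, 124), (140, 0, 23, 34), (142, 13, 99, 147), (144, 11, 133, 111), (146, 10, 130, 114), (148, 12, 136, 107), (150, 10, 118, 67), (152, 9, 101, 48), (154, 10, 114, 47), (156, 10, 121, 57), (158, 11, 114, 56)]
```

step_arm --pt "0 -0.001 0" --pt "0 -0.002 0" --pt "0 -0.003 -0.001" --pt "0 -0.004 -0.001" --pt "0 -0.004 -0.001" --turn '[0,0,0,0,0]'

```text
time_s: 27.58
ee_pos: [552.8, -144.1, 74.6]
ee_rot: [-179.6, -0.1, 100.9]
force: [-8.1, -7.1, -4.1]
gripper_width: 16.2
gripper_force: 20.0
```

```bash
cat > m2.py <<'E'
from h import *
a=np.load('pics/last.npy',allow_pickle=True).item()['s'];h=cv2.cvtColor(a['color'],cv2.COLOR_BGR2HSV)
for x in(249,251):print(x,[(v,*h[v,x].tolist()) for v in range(140,160,1)])
E
python3 meas.py|head -2;python3 m2.py
```

```text
27.575 [ 552.79248884 -144.12810567   74.64827771] F [-8.1 -7.1 -4.1] M [-1.32  1.54  0.06] 16.152414703492894
handle rel hinge xz -196.8 -37.3
249 [(140, 8, 89, 135), (141, 7, 92, 83), (142, 170, 25, 31), (143, 13, 83, 170), (144, 13, 86, 201), (145, 13, 102, 138), (146, 11, 132, 81), (147, 13, 102, 110), (148, 14, 98, 183), (149, 14, 99, 204), (150, 14, 100, 206), (151, 14, 100, 197), (152, 13, 98, 195), (153, 13, 97, 195), (154, 14, 98, 200), (155, 14, 98, 196), (156, 14, 97, 197), (157, 13, 95, 202), (158, 14, 93, 200), (159, 14, 94, 197)]
251 [(140, 16, 40, 83), (141, 0, 23, 33), (142, 12, 79, 87), (143, 14, 86, 186), (144, 12, 100, 155), (145, 11, 130, 114), (146, 10, 132, 106), (147, 10, 128, 82), (148, 11, 105, 85), (149, 14, 95, 182), (150, 14, 95, 164), (151, 13, 100, 87), (152, 12, 118, 56), (153, 11, 112, 57), (154, 10, 114, 56), (155, 10, 121, 55), (156, 10, 116, 55), (157, 10, 121, 55), (158, 11, 103, 79), (159, 12, 100, 89)]
```

step_arm --pt "0 -0.002 0" --pt "0 -0.003 0" --pt "0 -0.005 0" --pt "0 -0.006 0" --pt "0 -0.006 0" --turn '[0,0,0,0,0]'

```text
time_s: 28.3
ee_pos: [552.4, -144.2, 75.2]
ee_rot: [-179.7, -0.0, 100.9]
force: [-5.0, -5.9, -3.8]
gripper_width: 16.8
gripper_force: 20.0
```

```bash
python3 meas.py|head -2;python3 m2.py
```

```text
28.3 [ 552.38588202 -144.20243019   75.15979813] F [-5.  -5.9 -3.8] M [-1.07  1.2   0.11] 16.782604813670947
handle rel hinge xz -197.2 -36.7
249 [(140, 7, 86, 136), (141, 6, 93, 82), (142, 0, 17, 30), (143, 13, 81, 170), (144, 14, 85, 206), (145, 12, 97, 171), (146, 11, 116, 110), (147, 11, 128, 68), (148, 14, 98, 138), (149, 14, 99, 195), (150, 14, 100, 206), (151, 14, 100, 197), (152, 13, 98, 193), (153, 13, 96, 196), (154, 14, 98, 200), (155, 14, 96, 196), (156, 14, 98, 196), (157, 14, 95, 202), (158, 14, 93, 200), (159, 14, 94, 197)]
251 [(140, 14, 39, 84), (141, 160, 23, 33), (142, 13, 77, 86), (143, 14, 88, 186), (144, 13, 97, 176), (145, 11, 120, 127), (146, 10, 131, 107), (147, 11, 128, 80), (148, 10, 123, 62), (149, 14, 99, 139), (150, 14, 96, 152), (151, 13, 99, 88), (152, 10, 121, 55), (153, 10, 118, 54), (154, 10, 121, 55), (155, 10, 114, 58), (156, 10, 114, 56), (157, 10, 111, 55), (158, 12, 105, 80), (159, 11, 101, 88)]
```

step_arm --pt "0 -0.002 -0.001" --pt "0 -0.004 -0.001" --pt "0 -0.006 -0.002" --pt "0 -0.008 -0.002" --pt "0 -0.01 -0.003" --pt "0 -0.01 -0.003" --turn '[0,0,0,0,0,0]'

```text
time_s: 29.15
ee_pos: [551.3, -144.5, 76.9]
ee_rot: [-180.0, 0.0, 100.9]
force: [-4.1, -3.9, -2.6]
gripper_width: 16.6
gripper_force: 20.0
```

```bash
python3 meas.py|head -2;python3 m2.py
```

```text
29.15 [ 551.25394128 -144.47697961   76.86975218] F [-4.1 -3.9 -2.6] M [-0.74  0.72  0.09] 16.55693958935935
handle rel hinge xz -198.3 -35.0
249 [(140, 7, 87, 135), (141, 6, 90, 82), (142, 150, 9, 30), (143, 13, 83, 170), (144, 14, 85, 206), (145, 14, 88, 214), (146, 13, 100, 173), (147, 11, 118, 115), (148, 12, 115, 93), (149, 13, 101, 142), (150, 13, 99, 195), (151, 14, 100, 197), (152, 13, 97, 194), (153, 13, 96, 196), (154, 14, 98, 201), (155, 14, 98, 196), (156, 14, 97, 197), (157, 13, 94, 201), (158, 14, 93, 200), (159, 14, 94, 197)]
251 [(140, 14, 39, 85), (141, 170, 22, 35), (142, 13, 83, 86), (143, 14, 86, 186), (144, 13, 89, 212), (145, 14, 92, 208), (146, 13, 110, 142), (147, 11, 135, 108), (148, 11, 133, 102), (149, 11, 126, 75), (150, 12, 105, 73), (151, 12, 104, 54), (152, 9, 103, 47), (153, 11, 119, 45), (154, 11, 106, 48), (155, 10, 113, 54), (156, 11, 118, 54), (157, 11, 116, 55), (158, 12, 102, 80), (159, 12, 104, 88)]
```

step_arm --pt "0 -0.002 -0.001" --pt "0 -0.004 -0.001" --pt "0 -0.006 -0.002" --pt "0 -0.008 -0.002" --pt "0 -0.008 -0.002" --turn '[0,0,0,0,0]'

```text
time_s: 29.88
ee_pos: [550.4, -144.7, 78.2]
ee_rot: [179.8, 0.0, 100.8]
force: [1.8, -0.8, -0.4]
gripper_width: 16.5
gripper_force: 20.0
```

```bash
python3 meas.py|head -2;python3 m2.py
```

```text
29.875 [ 550.37416077 -144.65114974   78.18823292] F [ 1.8 -0.8 -0.4] M [-0.3  -0.13  0.1 ] 16.46647719515631
handle rel hinge xz -199.2 -33.7
249 [(140, 7, 87, 135), (141, 6, 92, 83), (142, 15, 30, 34), (143, 13, 82, 171), (144, 14, 85, 204), (145, 14, 88, 214), (146, 14, 91, 216), (147, 13, 99, 165), (148, 12, 107, 110), (149, 13, 107, 117), (150, 13, 102, 148), (151, 14, 97, 186), (152, 13, 99, 194), (153, 13, 98, 196), (154, 13, 97, 199), (155, 14, 97, 195), (156, 14, 96, 196), (157, 14, 95, 201), (158, 13, 92, 200), (159, 14, 95, 196)]
251 [(140, 14, 39, 85), (141, 0, 0, 35), (142, 13, 78, 88), (143, 14, 86, 186), (144, 14, 88, 211), (145, 14, 91, 213), (146, 14, 93, 214), (147, 12, 108, 146), (148, 11, 133, 109), (149, 11, 133, 100), (150, 10, 126, 73), (151, 13, 120, 51), (152, 11, 108, 45), (153, 13, 105, 46), (154, 10, 116, 46), (155, 10, 109, 54), (156, 9, 109, 54), (157, 8, 107, 55), (158, 11, 102, 80), (159, 11, 103, 87)]
```

step_arm --pt "0 0 0" --pt "0 0 0" --pt "0 0 0" --pt "0 0 0" --turn '[0,0,0,0]' --fingers 0.57

```text
time_s: 30.48
ee_pos: [549.1, -144.7, 77.6]
ee_rot: [-180.0, -0.0, 100.9]
force: [-0.9, -0.1, -0.2]
gripper_width: 19.7
gripper_force: 0.0
```

```bash
python3 meas.py|head -2;python3 m2.py|tail -1
python3 - <<'E'
from h import *
a=np.load('pics/scene0.npy',allow_pickle=True).item();h=cv2.cvtColor(a['color'],cv2.COLOR_BGR2HSV);b=np.load('pics/last.npy',allow_pickle=True).item()['s']['color']
for r in (slice(140,215),):
    d=cv2.absdiff(a['color'],b).max(2)
    print('0:',[a['color'][v,330].tolist() for v in range(160,195,3)]);print('n:',[b[v,330].tolist() for v in range(160,195,3)])
    print('0:',[a['color'][v,300].tolist() for v in range(165,205,3)]);print('n:',[b[v,300].tolist() for v in range(165,205,3)])
E
```

```text
30.475 [ 549.10564901 -144.74279098   77.60673626] F [-0.9 -0.1 -0.2] M [ 0.04 -0.07 -0.08] 19.686936372854717
handle rel hinge xz -200.5 -34.3
251 [(140, 18, 40, 83), (141, 0, 21, 37), (142, 13, 82, 87), (143, 14, 88, 185), (144, 13, 89, 212), (145, 14, 92, 214), (146, 14, 92, 217), (147, 13, 99, 173), (148, 11, 119, 122), (149, 11, 132, 108), (150, 11, 130, 94), (151, 11, 129, 67), (152, 13, 116, 46), (153, 11, 111, 46), (154, 13, 103, 47), (155, 7, 100, 46), (156, 9, 113, 45), (157, 12, 118, 54), (158, 12, 105, 80), (159, 12, 104, 88)]
0: [[94, 144, 203], [95, 146, 205], [89, 136, 190], [56, 80, 119], [56, 75, 114], [50, 67, 100], [32, 40, 57], [30, 38, 54], [213, 216, 214], [88, 88, 88], [54, 58, 64], [31, 40, 55]]
n: [[57, 52, 45], [55, 52, 46], [54, 49, 45], [43, 39, 35], [56, 50, 45], [56, 51, 45], [34, 33, 31], [40, 56, 64], [36, 42, 47], [32, 28, 29], [32, 33, 30], [31, 32, 31]]
0: [[98, 149, 212], [97, 149, 211], [78, 117, 165], [59, 81, 122], [58, 80, 121], [55, 76, 113], [30, 38, 50], [29, 37, 51], [31, 40, 57], [28, 40, 57], [40, 54, 78], [49, 69, 98], [47, 69, 93], [48, 69, 94]]
n: [[89, 137, 193], [89, 136, 194], [72, 108, 151], [50, 67, 98], [31, 28, 29], [35, 33, 33], [32, 29, 30], [34, 32, 31], [54, 48, 44], [55, 50, 44], [54, 50, 44], [43, 62, 88], [38, 53, 69], [36, 51, 69]]
```

step_arm --pt "0 0 0" --pt "0 0 0" --pt "0 0 0" --pt "0 0 0" --pt "0 0 0" --pt "0 0 -0.04" --pt "0 0 -0.15" --pt "0 0 -0.3" --pt "-0.1 0 -0.45" --pt "-0.25 0 -0.5" --pt "-0.4 0 -0.5" --pt "-0.5 0 -0.5" --pt "-0.5 0 -0.5" --turn '[0,0,0,0,0,0,0,0,0,0,0,0,0]' --fingers -0.4

```text
time_s: 32.2
ee_pos: [577.5, -294.0, 228.0]
ee_rot: [180.0, 0.0, 100.7]
force: [0.1, 0.1, -1.1]
gripper_width: 63.9
gripper_force: 0.0
```

```bash
python3 meas.py|head -2
python3 - <<'E'
from h import *
b=np.load('pics/last.npy',allow_pickle=True).item()
for k,p,rs in(('s','scene0',(150,225,280,390)),('t','top0',(135,245,200,345)),('t','top0',(175,205,365,405))):
    a=np.load(f'pics/{p}.npy',allow_pickle=True).item()['color'];y0,y1,x0,x1=rs
    A=cv2.cvtColor(a,cv2.COLOR_BGR2GRAY)[y0:y1,x0:x1].astype(np.float32);B=cv2.cvtColor(b[k]['color'],cv2.COLOR_BGR2GRAY)[y0:y1,x0:x1].astype(np.float32)
    d=abs(A-B);print(k,'mean diff',d.mean(),'frac>40',(d>40).mean(),'shift',cv2.phaseCorrelate(A,B),[(np.where(d>40)[i]+o).min() if (d>40).any() else None for i,o in((0,y0),(1,x0))],[(np.where(d>40)[i]+o).max() if (d>40).any() else None for i,o in((0,y0),(1,x0))])
E
```

```text
32.2 [ 577.47587195 -294.00120791  228.01075835] F [ 0.1  0.1 -1.1] M [ 0.03 -0.07 -0.06] 63.91878461607525
handle rel hinge xz -200.6 116.1
s mean diff 13.985576 frac>40 0.07563636363636364 shift ((0.03119667496639522, 0.4558693648550758), 0.7672993581559923) [np.int64(150), np.int64(280)] [np.int64(196), np.int64(389)]
t mean diff 8.617367 frac>40 0.041379310344827586 shift ((0.015468243926605396, 0.02023767576972091), 0.8381270955933465) [np.int64(196), np.int64(317)] [np.int64(244), np.int64(344)]
t mean diff 55.044167 frac>40 0.6283333333333333 shift ((-3.790506291598817, 4.414262201301982), 0.028705969651540122) [np.int64(175), np.int64(365)] [np.int64(204), np.int64(404)]
```

step_arm --pt "0 -0.1 -0.1" --pt "0 -0.25 -0.2" --pt "0 -0.4 -0.2" --pt "0 -0.55 -0.2" --pt "-0.1 -0.7 -0.2" --pt "-0.2 -0.8 -0.2" --pt "-0.2 -0.8 -0.2" --turn '[0,0,0,0,0,0,0]'

```text
time_s: 33.17
ee_pos: [351.8, -396.5, 288.1]
ee_rot: [180.0, 0.0, 100.7]
force: [0.5, 0.9, -0.4]
gripper_width: 63.6
gripper_force: 0.0
```

```bash
python3 meas.py|head -2
python3 - <<'E'
from h import *
b=np.load('pics/last.npy',allow_pickle=True).item()
for k,p,rs in(('s','scene0',(150,225,285,365)),('s','scene0',(130,170,285,360)),('t','top0',(135,245,200,345)),('t','top0',(172,205,362,405))):
    a=np.load(f'pics/{p}.npy',allow_pickle=True).item()['color'];y0,y1,x0,x1=rs
    A=cv2.cvtColor(a,cv2.COLOR_BGR2GRAY)[y0:y1,x0:x1].astype(np.float32);B=cv2.cvtColor(b[k]['color'],cv2.COLOR_BGR2GRAY)[y0:y1,x0:x1].astype(np.float32)
    d=abs(A-B);print(k,'mean diff',d.mean(),'frac>40',(d>40).mean(),'shift',cv2.phaseCorrelate(A,B))
E
```

```text
33.175 [ 351.83324174 -396.53685151  288.09679221] F [ 0.5  0.9 -0.4] M [ 0.03 -0.16  0.  ] 63.56436183609929
handle rel hinge xz -441.5 176.2
s mean diff 42.2735 frac>40 0.36633333333333334 shift ((-0.2227499484308737, 0.5021870668452806), 0.4094246821403503)
s mean diff 74.279335 frac>40 0.6933333333333334 shift ((4.835925454192882, 10.194307405651104), 0.039088031768798825)
t mean diff 5.478182 frac>40 0.0 shift ((0.005563056147494194, -0.002938748049324147), 0.997571743329366)
t mean diff 6.1754756 frac>40 0.0 shift ((0.5077131628310383, -0.010038074446107714), 0.9915464717664836)
```

The top view of the chest now matches the starting picture, with the lid shut and the stay back at rest. The sanding block's patch shifts by only about half a pixel. Handing in.

```bash
python3 -c "
from workcell import env
print(env.job_done())"
```

```text
the job is handed in; nothing more can be done
None
```

The whetstone is in its recess in the till, the lid was let down by the stay handle until shut, the sanding block was left alone, and the job was handed in at about 33 s of the 72 s allowed; no verdict came back.

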